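# Hold a check plunger on the shop scale

## Robot

A 7-joint arm with a two-finger parallel gripper is mounted at the origin on the work surface. World frame = base frame: x ahead of the robot, y to its left, z up, the work surface at z = 0. Lengths are in m, angles in rad, forces in N, time in s.
With the tool pointing down it reaches from about 0.375 to 0.925 m from the base axis. Payload 3.1 kg.
Tool frame: the origin (TCP) lies between the finger pads; the fingertips stand 19 mm ahead of it and the grasp point (between the pads) is the TCP; z points along the fingers, y is the direction in which the jaws open and shut (so a half turn about z gives the same grasp; the last joint's range is limited). The gripper opens to 85 mm and grips with 20 to 120 N. Pads are 22 mm wide; open, the fingers measure 114 mm over their backs; the gripper's body (76 mm by 85 mm) begins 54 mm behind the grasp point. The pads swing forward as they close: fully open they stand 13 mm farther back than shut.
Start: joints at [1.121, 0.383, 0.044, 1.598, -0.018, 1.161, -0.05], TCP at [0.224, -0.61, 0.25] pointing down, gripper open.
Joint ranges: [-2.61, 2.61], [-0.41, 2.15], [-1.48, 1.57], [0, 2.5], [-1.57, 4.71], [0.05, 1.97], [-2.85, 2.85]. Speed limits (rad/s): [2.79, 2.79, 3.14, 3.14, 3.14, 3.14, 3.14].

## Interface

Orientations are given as a unit quaternion [x, y, z, w].
In Python, from bench import move_ptp, movel, move_j, move_gripper, pause, inverse_kinematics, read_camera, camera_params, MotionError, sign_off, look_for, tip_of, read_time_s, read_qpos, read_joint_vel, read_effort, read_eef_pos, read_tcp_rot, read_ft_force, read_ft_torque, read_finger_gap gives the robot as it stands. Calls block until the motion is done:
- move_ptp(position, orientation): joint-space move of the TCP to a pose.
- movel(position, orientation=None, speed=0.15): straight line of the TCP; orientation=None keeps the orientation; speed is the mean speed in m/s.
- move_j(angles): joint-space move.
- move_gripper(opening, effort=None): finger opening in m; effort is the grip in N (None keeps the last); returns when the fingers have stopped.
- pause(seconds).
- inverse_kinematics(position, orientation): joint angles nearest the present ones, or None.
- read_camera(name): name is "scene" or "top" or "wrist"; returns the picture (400x640x3 uint8, red, green, blue); there is no depth.
- camera_params(name): a dict with "K" (3x3 intrinsics, pixels), "camera_from_world" (4x4, takes a point from world to camera coordinates). Camera axes: x right, y down, z forward; pixel columns grow to the right and rows downward; lengths in m; the calibration is good to about 2 mm. A picture is of the moment at which its call begins: read the wrist's pose just before it. camera_params takes no time and is no camera call; for the wrist camera it gives the pose at the moment of the call.
A pose or a line that the arm cannot do raises MotionError and nothing moves.
- sign_off(): hands the job in, once; it reports no verdict.
Trained networks look in the newest picture that a camera, given by its name, has taken for a name from the list of things; names that differ only in an ending like _2 or _b are one class to them, and where a whole thing is asked for, a point or a joint stands for the part that bears it (a point fixed in the world has none). Each returns a list of dicts, best first, with "confidence" (0 to 1); they miss things now and then, are a little off and sometimes report something else, mostly with a low value. They report only what shows in the picture. A call takes as long as a camera call. They do not tell look-alikes from the thing itself.
- look_for(camera, name): "at" ([column, row] in pixels, amid what is visible of it).
- tip_of(camera, name): "at" ([column, row] in pixels: a listed point, or the origin of a listed thing).
Readings, each from a call of its own:
- read_time_s(): time.
- read_qpos(): joint angles.
- read_joint_vel(): joint speeds.
- read_effort(): joint torques, N m.
- read_eef_pos(): TCP position.
- read_tcp_rot(): TCP orientation.
- read_ft_force(): force on the tool from outside, world axes, zero at the start.
- read_ft_torque(): the same for the moment, N m.
- read_finger_gap(): finger opening in m.
Only numpy, scipy, OpenCV 4.12 (cv2) and the standard library are available. Lean on these libraries where they do the work, as an engineer would, in place of code of your own. Each camera call takes 0.05 s, during which the arm holds its last target. There are 200 camera calls.

## Task

Check the spring of the counter scale: of the three upright hand plungers on the wooden board, take the one whose round foot is the close fit for the raised ring in the middle of the scale's pan (the thinnest foot is too loose, the widest does not go in). Stand it upright inside the ring and press it gently straight down until the scale shows about half load (pan about half-way down its travel, pointer about straight down), never driving the pan to its stop, and keep it steady there for two seconds; the program finishes while still holding the plunger pressed like that. Touch the pan with the plunger only, and leave the other two plungers and the jar, tin, bottle and carton where they stand.

Things in the scene. Friction and masses are not known exactly. Their poses are not given: they have to be found in the camera images.
- scale: white counter scale, 170 x 170 mm housing, fixed to the counter; origin at the centre of its underside on the counter, z up; round dial with a black pointer on its +x face. The pan's centre lies straight above the origin. The unloaded pan's top face is 130 mm above the counter
- ring (a point): centre of the raised dark steel ring in the middle of the round steel pan (184 mm across, its outer rim 3 mm high), at the level of the pan's top face inside the ring (130 mm above the counter when unloaded); z up; moves down with the pan. The ring is 32 mm inside, 42 mm outside and stands 5.5 mm above that face
- pan (a joint): how far the pan has sunk on its spring, in m: 0 unloaded, 0.016 at its bottom stop; it sinks straight down, about 0.6 N per mm (10 N at the stop), so half-way is 0.008 m at about 5 N. The pointer stands straight up at 0 and turns clockwise in proportion, one full turn over the whole travel: straight down (thick mark) at half
- board: fixed wooden board 120 x 260 x 12 mm, origin at the centre of its underside, x across its short side, y along its length; the three plungers stand upright on its top (12 mm above the counter) in a row along its y, about 80 mm apart and up to 20 mm to either side of its middle line, in any order
- mid_center (a point): the plunger with the middle foot, 27 mm in diameter, the close fit for the 32 mm ring: half-way up its axis, 55 mm above its underside, z up the axis. All three plungers are 110 mm tall, about 0.13 to 0.25 kg: a steel foot disc (0 to 14 mm above the underside), a 12 mm stem, and a round aluminium handle 26 mm in diameter from 40 to 110 mm above the underside
- mid_foot (a point): centre of the underside of that plunger's foot, z up its axis
- small_center (a point): the plunger with the thinnest foot, 19 mm in diameter: half-way up its axis, 55 mm above its underside; same handle; to be left alone
- large_center (a point): the plunger with the widest foot, 35 mm in diameter: half-way up its axis, 55 mm above its underside; same handle; to be left alone
- olive_jar_c (a point): glass jar 76 mm across and 110 mm tall, its centre; bystander
- tuna_tin_c (a point): bare steel tin 70 mm across and 45 mm tall, its centre; bystander
- oil_bottle_c (a point): dark green glass bottle 64 mm across and 240 mm tall, its centre; bystander
- fish_carton_c (a point): cardboard carton 110 x 65 x 30 mm lying flat, its centre; bystander
Not all that is in view belongs to the job. Leave any pink look-alike of the part that bears mid_center alone. Leave any blue look-alike of the scale alone.

How it is judged:
By the outcome, as a careful person would: the job done as asked, in the order asked, and still so for the second after the job is handed in, while the arm keeps its last pose, push and grip.
It also fails if it takes over 45 s, if anything falls off the work surface, if the arm or the gripper's body presses on something with over 40 N, if the wrist force passes 120 N, or if a joint passes its speed limit or range.

## Working session

There is one attempt and no reset: what is moved stays moved. The work goes in short steps, each a Python script; the robot and the scene stay as the last script left them, time stands still between calls to the robot, and variables do not carry over. Pictures are saved under pics/ and viewed, about 8 in all and at most 12, crops included, and the job is handed in when it is done.

```bash
mkdir -p pics
cat > h.py <<'E'
import numpy as np, cv2
from bench import *
def snap(c,f=None):
    P=camera_params(c); im=read_camera(c)
    if f: cv2.imwrite('pics/'+f,im[:,:,::-1])
    return P,im
def ray(P,uv):
    T=np.array(P["camera_from_world"]);R,t=T[:3,:3],T[:3,3]
    d=R.T@np.linalg.inv(np.array(P["K"]))@[uv[0],uv[1],1]
    return -R.T@t,d/np.linalg.norm(d)
def atz(P,uv,z):
    o,d=ray(P,uv);return o+d*(z-o[2])/d[2]
def tri(rs):
    A=0;b=0
    for o,d in rs:
        M=np.eye(3)-np.outer(d,d);A=A+M;b=b+M@o
    return np.linalg.solve(A,b)
def proj(P,p):
    T=np.array(P["camera_from_world"]);q=np.array(P["K"])@(T[:3,:3]@p+T[:3,3]);return q[:2]/q[2]
E
python3 - <<'E'
from h import *
np.set_printoptions(precision=3,suppress=True)
ims=[]
for c in("scene","top"):
    P,im=snap(c,c+'0.png')
    o,d=ray(P,(320,200));print(c,o,d)
    for n,z in(("mid_center",.067),("mid_foot",.012),("small_center",.067),("large_center",.067),("ring",.13),("scale",0),("board",0),("oil_bottle_c",.12),("olive_jar_c",.055),("tuna_tin_c",.022),("fish_carton_c",.015)):
        for r in tip_of(c,n)[:4]: print(c,n,np.round(r["at"],1),round(r["confidence"],2),atz(P,r["at"],z))
print(read_time_s(),read_tcp_rot(),read_ft_force())
E
```

```text
scene [ 1.29  -0.429  0.909] [-0.631  0.354 -0.69 ]
scene mid_center [251.3 229.9] 0.82 [ 0.537 -0.238  0.067]
scene mid_center [251.4 273.4] 0.76 [ 0.683 -0.295  0.067]
scene mid_foot [255.8 282.4] 0.85 [ 0.677 -0.287  0.012]
scene mid_foot [253.2 244.7] 0.56 [ 0.547 -0.243  0.012]
scene small_center [278.8 220. ] 0.66 [ 0.539 -0.15   0.067]
scene large_center [227.7 244.4] 0.55 [ 0.557 -0.318  0.067]
scene large_center [154.7 300.6] 0.37 [ 0.644 -0.537  0.067]
scene large_center [254.2 241.4] 0.15 [ 0.582 -0.247  0.067]
scene ring [329.9 138.1] 0.65 [0.313 0.158 0.13 ]
scene ring [377.  177.6] 0.57 [0.574 0.181 0.13 ]
scene scale [368.5 212. ] 0.86 [0.589 0.153 0.   ]
scene scale [331.  166.3] 0.69 [0.315 0.165 0.   ]
scene board [255.8 244.2] 0.64 [ 0.539 -0.233  0.   ]
scene oil_bottle_c [452.3 147.9] 0.7 [0.557 0.521 0.12 ]
scene olive_jar_c [348.3 261.9] 0.9 [ 0.767 -0.042  0.055]
scene olive_jar_c [253.7 244.3] 0.29 [ 0.582 -0.25   0.055]
scene tuna_tin_c [402.7 143.9] 0.58 [0.35  0.479 0.022]
scene tuna_tin_c [377.5 175.4] 0.15 [0.465 0.274 0.022]
scene fish_carton_c [452.7 1
[... 360 characters left out ...]
12]
top small_center [357.7 201. ] 0.4 [ 0.525 -0.146  0.067]
top large_center [401.6 189. ] 0.6 [ 0.565 -0.31   0.067]
top ring [266.8 263.5] 0.91 [0.307 0.178 0.13 ]
top ring [270.3 189.8] 0.71 [0.561 0.166 0.13 ]
top scale [271.4 264.1] 0.95 [0.307 0.179 0.   ]
top scale [273.7 196. ] 0.77 [0.566 0.17  0.   ]
top board [381.5 200.5] 0.78 [ 0.537 -0.245  0.   ]
top oil_bottle_c [174.7 190.6] 0.69 [0.57  0.507 0.12 ]
top olive_jar_c [325.6 142.6] 0.86 [ 0.758 -0.036  0.055]
top tuna_tin_c [189.8 249.4] 0.9 [0.368 0.478 0.022]
top tuna_tin_c [266.3 191.4] 0.43 [0.58  0.196 0.022]
top fish_carton_c [459.2 177.2] 0.93 [ 0.617 -0.548  0.015]
1.2 [ 0.985  0.175  0.    -0.   ] [0.224 0.242 0.96 ]
```

View pics/scene0.png

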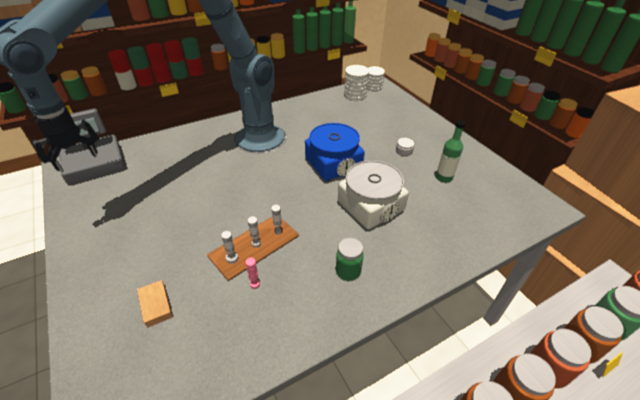

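View pics/top0.png

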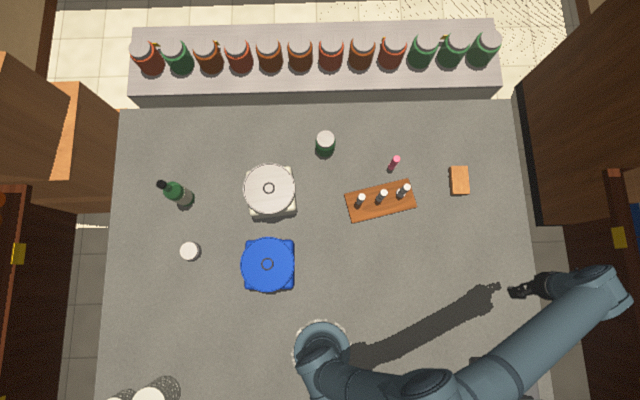

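Both views agree: white scale near (0.57, 0.17), board near (0.54, -0.24), pink decoy near (0.67, -0.28), blue scale near (0.31, 0.17). Next, close looks at the plungers.

Run:
```python
from h import *
np.set_printoptions(precision=3,suppress=True)
from scipy.spatial.transform import Rotation as R
q=(R.from_euler('z',-10,degrees=True)*R.from_quat([np.sqrt(.5),np.sqrt(.5),0,0])).as_quat() # tool y -> world x
print(R.from_quat(q).as_matrix())
ims=[];rs={}
for i,(p) in enumerate([(0.43,-0.22,0.30),(0.50,-0.22,0.30)]):
    move_ptp(p,list(q)); pause(.2)
    P,im=snap("wrist",f"w{i}.png");ims.append(im)
    o,d=ray(P,(320,200));print(read_eef_pos(),o,d)
    for n,z in(("mid_center",.067),("mid_foot",.012),("small_center",.067),("large_center",.067)):
        for r in tip_of("wrist",n)[:4]:print(i,n,np.round(r["at"]),round(r["confidence"],2),atz(P,r["at"],z))
cv2.imwrite('pics/w01.png',cv2.resize(np.vstack(ims),(480,600))[:,:,::-1])
print(read_qpos(),read_time_s())
```

```text
[[ 0.174  0.985  0.   ]
 [ 0.985 -0.174  0.   ]
 [ 0.     0.    -1.   ]]
[ 0.43  -0.221  0.3  ] [ 0.443 -0.154  0.423] [-0.046 -0.272 -0.961]
0 mid_center [547. 189.] 0.96 [ 0.664 -0.285  0.067]
0 mid_center [429. 162.] 0.62 [ 0.544 -0.235  0.067]
0 mid_foot [416. 152.] 0.98 [ 0.546 -0.232  0.012]
0 mid_foot [518. 181.] 0.98 [ 0.664 -0.289  0.012]
0 small_center [412.  82.] 0.63 [ 0.535 -0.153  0.067]
0 small_center [409. 152.] 0.25 [ 0.525 -0.221  0.067]
0 large_center [454. 231.] 0.78 [ 0.563 -0.315  0.067]
[ 0.499 -0.22   0.3  ] [ 0.512 -0.153  0.423] [-0.046 -0.273 -0.961]
1 mid_center [485. 199.] 0.97 [ 0.668 -0.284  0.067]
1 mid_center [366. 170.] 0.63 [ 0.547 -0.231  0.067]
1 mid_foot [462. 189.] 0.79 [ 0.665 -0.286  0.012]
1 mid_foot [360. 163.] 0.78 [ 0.548 -0.233  0.012]
1 small_center [342.  99.] 0.65 [ 0.534 -0.156  0.067]
1 large_center [389. 243.] 0.86 [ 0.561 -0.316  0.067]
[ 0.695  0.17  -0.394  1.775  0.07   1.21   0.106] 4.1167
```

View pics/w01.png

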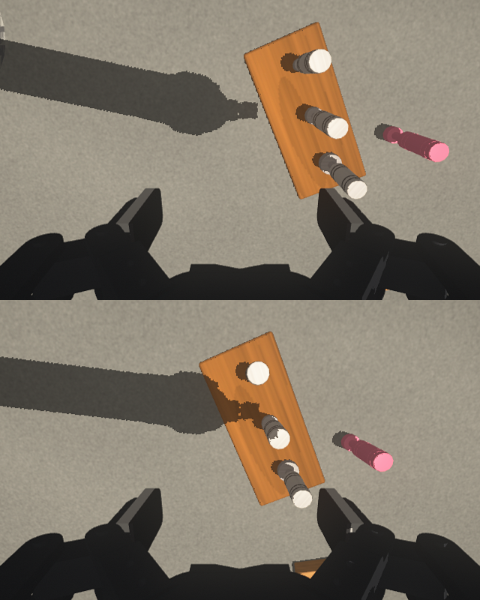

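Run:
```python
from h import *
a=cv2.imread('pics/scene0.png')[195:295,200:310];b=cv2.imread('pics/w0.png')[40:280,320:500]
a=cv2.resize(a,None,fx=4,fy=4,interpolation=2);b=cv2.resize(b,(300,400),interpolation=2)
cv2.imwrite('pics/c.png',np.hstack([a,b]))
```

```text
(no output)
```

View pics/c.png

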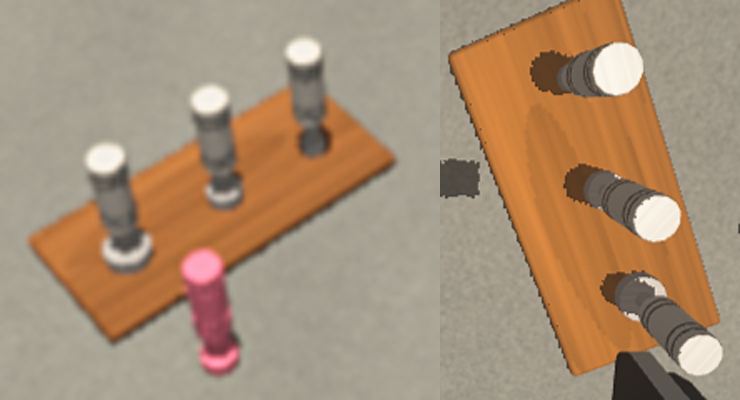

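Left to right in the scene view the plungers are large, mid, small, so the middle one at about (0.547, -0.233) is mine. I'll triangulate its top, hover, and take one close look.

```bash
cat >> h.py <<'E'
from scipy.spatial.transform import Rotation as R
Q=list((R.from_euler('z',-10,degrees=True)*R.from_quat([np.sqrt(.5),np.sqrt(.5),0,0])).as_quat())
def white(im,near,rad=40,thr=200):
    m=(im.min(2)>thr).astype(np.uint8)
    n,l,s,c=cv2.connectedComponentsWithStats(m)
    k=[(np.hypot(*(c[i]-near)),i) for i in range(1,n) if s[i,4]>80]
    d,i=min(k); return c[i],s[i]
E
python3 - <<'E'
from h import *
np.set_printoptions(precision=4,suppress=True)
rs=[]
P,im=snap("wrist");c,s=white(im,np.array([372,185]));print(c,s,atz(P,c,.122));rs.append(ray(P,c))
for r in tip_of("wrist","ring")[:3]:print(r)
for p in [(0.547,-0.205,0.27),(0.53,-0.233,0.22)]:
    move_ptp(p,Q);pause(.2)
    P,im=snap("wrist");c,s=white(im,proj(P,np.array([.547,-.233,.122])));print(c,s,atz(P,c,.122));rs.append(ray(P,c))
    for n,z in(("mid_foot",.012),("mid_center",.067)):
        for r in tip_of("wrist",n)[:3]:print(n,r["confidence"],atz(P,r["at"],z))
print(tri(rs),read_time_s())
cv2.imwrite('pics/w3.png',im[:,:,::-1])
E
```

```text
[372.8271 186.4058] [358 173  27  26 451] [ 0.547  -0.2344  0.122 ]
[322.5    219.2306] [308 206  30  27 620] [ 0.5461 -0.2329  0.122 ]
mid_foot 0.64 [ 0.6676 -0.2835  0.012 ]
mid_foot 0.62 [ 0.5462 -0.2328  0.012 ]
mid_center 0.9 [ 0.547  -0.2321  0.067 ]
mid_center 0.87 [ 0.6675 -0.2823  0.067 ]
[371.8041 243.8557] [360 237  20  17  97] [ 0.5646 -0.2656  0.122 ]
mid_foot 0.7 [ 0.5665 -0.3484  0.012 ]
mid_foot 0.65 [ 0.6678 -0.2882  0.012 ]
mid_foot 0.57 [ 0.5478 -0.2332  0.012 ]
mid_center 0.76 [ 0.6663 -0.283   0.067 ]
mid_center 0.61 [ 0.5456 -0.236   0.067 ]
[ 0.5467 -0.2051  0.2316] 5.6083
```

View pics/w3.png

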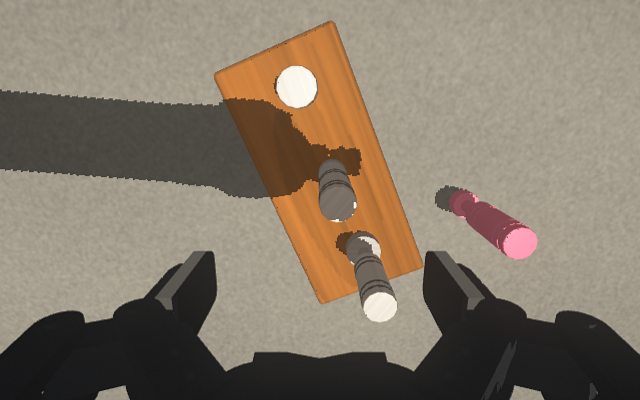

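The mid plunger's top shows at (337, 203), in shadow, so the white threshold missed it in that view. I'll use that pixel by hand for a height check, then grasp.

Run:
```python
from h import *
np.set_printoptions(precision=4,suppress=True)
P=camera_params("wrist");rs=[ray(P,(337,203))]
print(atz(P,(337,203),.122))
S=camera_params("scene")
rs.append(ray(S,(200+211/4,195+99/4)))   # top disc in scene crop
p=tri(rs);print("tri",p)
assert abs(p[2]-.122)<.012
x,y=.5465,-.2333
movel((x,y,.22),Q);movel((x,y,.095),speed=.1)
print(read_ft_force())
move_gripper(.02,60);print(read_finger_gap(),read_ft_force(),read_eef_pos())
movel((x,y,.26),speed=.1);print(read_finger_gap(),read_ft_force())
r=(.51,.15,.31)
move_ptp((.50,.0,.31),Q); pause(.2)
P,im=snap("wrist","g0.png")
for n,z in(("ring",.13),("mid_foot",.177)):
    for r in tip_of("wrist",n)[:3]:print(n,r["confidence"],np.round(r["at"]),atz(P,r["at"],z))
print(read_qpos(),read_time_s())
```

```text
[ 0.5447 -0.2323  0.122 ]
tri [ 0.5455 -0.2327  0.1164]
[ 0.2056 -0.7247  0.4713]
0.024844589595281085 [-2.5736  0.5029  2.845 ] [ 0.5462 -0.2333  0.0952]
0.02482890052175793 [-0.7854  0.9095 -2.9719]
ring 0.8 [34.  5.] [0.3065 0.1754 0.13  ]
mid_foot 0.56 [319. 212.] [ 0.4989 -0.0172  0.177 ]
[ 0.4543  0.0805 -0.5565  1.8558  0.0449  1.2182 -0.2927] 10.9583
```

View pics/g0.png

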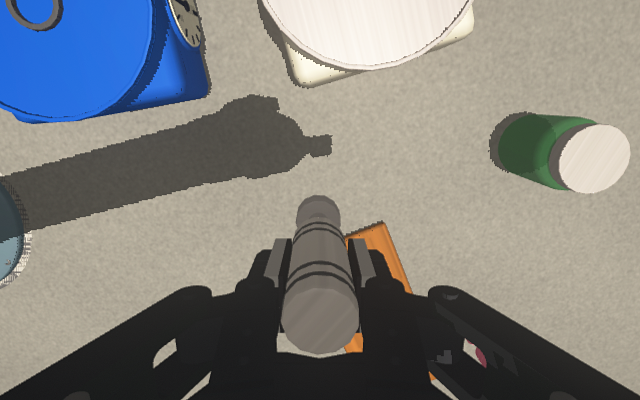

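Plunger is held upright. Next: views of the ring from two hover positions.

Run:
```python
from h import *
np.set_printoptions(precision=4,suppress=True)
P=camera_params("wrist");e=np.array(read_eef_pos())
print("handle top offset",atz(P,(320,318),e[2]+.027)-e)
ims=[];rs=[]
for i,p in enumerate([(.52,.055,.33),(.57,.09,.30)]):
    move_ptp(p,Q);pause(.3)
    P,im=snap("wrist",f"r{i}.png");ims.append(im)
    for r in tip_of("wrist","ring")[:3]:
        w=atz(P,r["at"],.13);print("ring",round(r["confidence"],2),np.round(r["at"],1),w)
        if w[0]>.45 and len(rs)==i:rs.append(ray(P,r["at"]))
    print(read_eef_pos(),[np.round(proj(P,np.array([.565,.17,z]))) for z in(.13,)])
    for r in tip_of("wrist","mid_foot")[:2]:print("foot",round(r["confidence"],2),np.round(r["at"],1),atz(P,r["at"],p[2]-.083)-read_eef_pos())
    for c in("scene","top")[:(2 if i else 0)]:
        Pc,_=snap(c)
        for n,z in(("ring",.13),("mid_foot",p[2]-.083)):
            for r in tip_of(c,n)[:3]:print(c,n,round(r["confidence"],2),atz(Pc,r["at"],z))
if len(rs)==2:print("tri",tri(rs))
cv2.imwrite('pics/r01.png',cv2.resize(np.hstack([ims[0][:,100:500],ims[1][:,100:500]]),(800,400))[:,:,::-1])
print(read_ft_force(),read_time_s())
```

```text
handle top offset [0.0017 0.0013 0.027 ]
ring 0.89 [351.9  29.8] [0.5703 0.1727 0.13  ]
ring 0.56 [58.8 80.7] [0.3097 0.1774 0.13  ]
ring 0.39 [318.3 252.3] [ 0.506  -0.0245  0.13  ]
[0.5198 0.0541 0.3297] [array([346.,  34.])]
foot 0.59 [317.1 212.6] [-0.0001  0.0004 -0.0828]
ring 0.58 [298.5  82.2] [0.5695 0.173  0.13  ]
[0.57   0.0894 0.3007] [array([294.,  87.])]
foot 0.76 [319.6 212.9] [ 0.0017 -0.0002 -0.0835]
foot 0.67 [309.1  88.8] [ 0.0088  0.074  -0.0835]
scene ring 0.9 [0.5805 0.1736 0.13  ]
scene ring 0.67 [0.3167 0.1736 0.13  ]
scene ring 0.3 [0.3975 0.1881 0.13  ]
scene mid_foot 0.71 [0.5609 0.0884 0.217 ]
scene mid_foot 0.52 [ 0.8238 -0.3224  0.217 ]
top ring 0.79 [0.3015 0.1666 0.13  ]
top ring 0.6 [0.5576 0.1743 0.13  ]
top mid_foot 0.67 [ 0.6001 -0.2419  0.217 ]
tri [0.5698 0.1726 0.1326]
[ 0.9972  0.5625 -1.2564] 12.8917
```

View pics/r01.png

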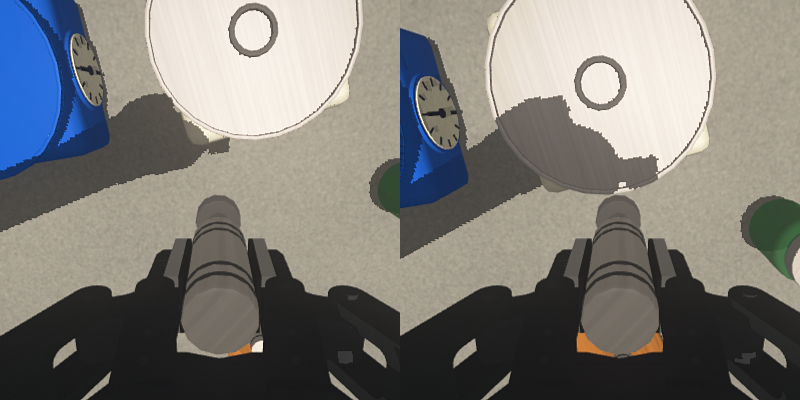

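Run:
```python
from h import *
np.set_printoptions(precision=4,suppress=True)
a=np.linspace(0,2*np.pi,73)
def circ(P,c,r):return np.array([proj(P,np.array([c[0]+r*np.cos(t),c[1]+r*np.sin(t),c[2]])) for t in a])
P=camera_params("wrist");e=np.array(read_eef_pos())
im=cv2.imread('pics/r1.png');g=im.min(2)
m=(g>170).astype(np.uint8);n,l,s,c=cv2.connectedComponentsWithStats(m,connectivity=4)
for i in range(1,n):
    if s[i,4]>300 and np.hypot(*(c[i]-[300,83]))<15:print(c[i],s[i],atz(P,c[i],.1325))
for dz in(-.083,-.069):
    C=circ(P,e+[0,0,dz],.0135);print(dz,C.min(0),C.max(0))
h=circ(P,e+[0,0,.027],.013);print("handle",h.min(0),h.max(0))
o=im[:320,220:420].copy()
for dz,r,col in((-.083,.0135,(0,0,255)),(-.069,.0135,(0,255,255)),(.027,.013,(0,255,0)),(-.043,.013,(255,0,0))):
    cv2.polylines(o,[np.int32(np.round(circ(P,e+[0,0,dz],r)-[220,0]))],True,col)
cv2.polylines(o,[np.int32(np.round(circ(P,[.571,.172,.1355],.021)-[220,0]))],True,(0,255,0))
cv2.polylines(o,[np.int32(np.round(circ(P,[.571,.172,.130],.016)-[220,0]))],True,(255,0,0))
cv2.imwrite('pics/o.png',cv2.resize(o,(375,600),interpolation=0))
```

```text
[299.9968  82.8838] [ 281   63   39   41 1239] [0.5704 0.173  0.1325]
-0.083 [295.5938 193.1898] [338.8021 234.2656]
-0.069 [294.0495 199.4435] [340.1172 242.973 ]
handle [274.941  285.9559] [356.156  356.4621]
```

View pics/o.png

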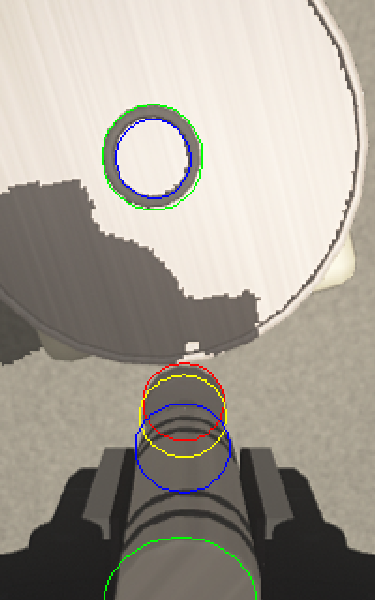

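Run:
```python
from h import *
np.set_printoptions(precision=4,suppress=True)
movel((.5697,.1742,.30),Q);movel((.5697,.1742,.225),speed=.06);pause(.3)
P,im=snap("wrist","d0.png");e=np.array(read_eef_pos());print(e,read_ft_force(),read_time_s())
a=im[150:300,230:410]
S,b=snap("scene","ds.png");u=proj(S,np.array([.57,.173,.14])).astype(int);print(u)
b=b[u[1]-50:u[1]+50,u[0]-50:u[0]+50]
cv2.imwrite('pics/d.png',np.hstack([cv2.resize(a,(480,400),interpolation=2),cv2.resize(b,(320,320),interpolation=2).repeat(1,0) if 0 else cv2.resize(b,(320,400),interpolation=2)])[:,:,::-1])
```

```text
[0.5698 0.1742 0.2252] [-0.6544  0.8293 -2.2365] 15.35
[374 175]
```

View pics/d.png

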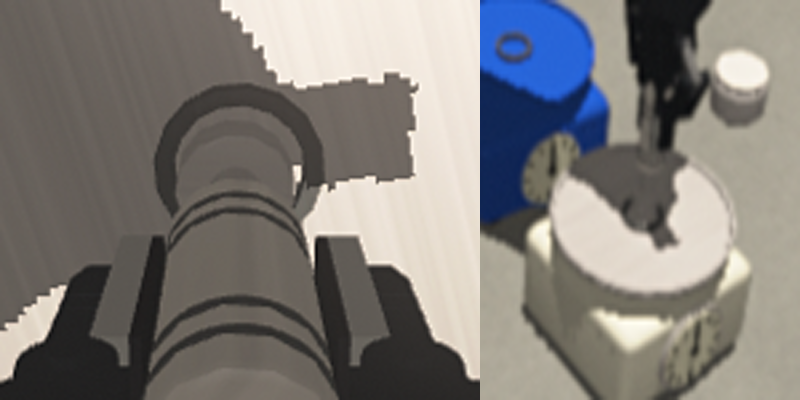

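Run:
```python
from h import *
P=camera_params("wrist");e=np.array(read_eef_pos())
a=np.linspace(0,2*np.pi,145)
def circ(c,r,z):return np.array([proj(P,np.array([c[0]+r*np.cos(t),c[1]+r*np.sin(t),z])) for t in a])
f=e[2]-.0832
for n,r,z in(("ringout",.021,.1355),("ringin top",.016,.1355),("foot bot",.0135,f),("foot top",.0135,f+.014)):
    C=(circ(e,r,z)-[230,150])*2.667;print(n,C.min(0).round(),C.max(0).round())
```

```text
ringout [145.  77.] [320. 243.]
ringin top [166.  98.] [299. 224.]
foot bot [175. 115.] [290. 224.]
foot top [171. 132.] [293. 248.]
```

Run:
```python
import cv2,numpy as np
im=cv2.imread('pics/d0.png')
g=im.mean(2).astype(int)
print("col319 rows176-215",g[176:216,316:322].mean(1).astype(int))
for r in(200,204,208):print("row",r,g[r,284:356])
cv2.imwrite('pics/d2.png',cv2.resize(np.clip((im[170:240,275:365].astype(float)-60)*2.2,0,255).astype(np.uint8),(720,560),interpolation=0))
```

```text
col319 rows176-215 [105 104 104 104 106  82  62  61  64  64  63  62  60  60  95 102 101 101
 101  93  89  90  90  91  91 100 102 100 100 100 100  99  99  98  98  97
  95  89  87  87]
row 200 [100  97  94  96  98  99  88  51  54  55  55  56  55  55  55  73  99 101
 100  94  87  88  89  90  90  90  90  90  89  90  90  91  92  91  91  92
  91  91  91  90  91  91  91  91  91  90  90  90  92  98 101 100 101 102
 103  96  73  61  64  63  63  64  64  63  72 107 105 105 106 105 105 104]
row 204 [ 97  99  97  96  95  63  52  53  54  54  54  53  57  83  99  98  90  87
  86  87  91  95  96 101 102 103 100 100 100 100 100 100 100 100 101 100
 101 101 101 101 100 102 101 101 102  99  93  89  88  89  90  93  97 101
 101 102 102 102  72  62  63  63  64  64  63  62  71 107 105 105 105 104]
row 208 [ 95  97 100  96  50  52  54  54  54  53  52  58  98  98  87  86  87  92
  97  98  98  98  98  98  98  99  99  98  98  99  98  99  99  99  99 100
 100 100 100  99 100 100 101 100 100 100 100 101 100 100 100  95  89  89
  97 102 101 102 101  75  59  62  63  63  63  63  66  95 105 104 104 105]
```

View pics/d2.png

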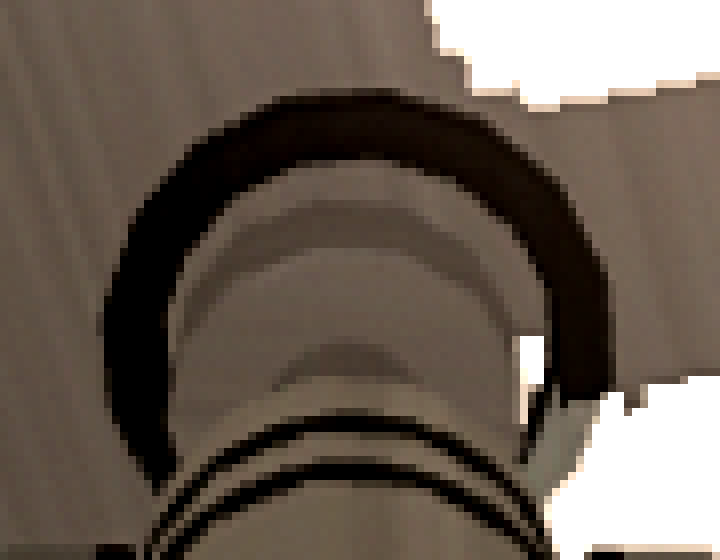

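Relative to the foot, the ring sits about 1.1 mm in +x and -0.5 mm in y. I'll correct and descend in guarded steps.

Run:
```python
from h import *
np.set_printoptions(precision=3,suppress=True)
def F():
    v=[]
    for _ in range(12): v.append(read_ft_force()); pause(.02)
    return np.mean(v,0)
x,y=.5708,.1736
movel((x,y,.225),Q,speed=.02);pause(.2);f0=F();print(f0)
for z in[.2205,.2185,.217,.2155,.214,.2125,.211,.2095]:
    movel((x,y,z),speed=.02);pause(.1);f=F()-f0;print(z,read_eef_pos()[2],f)
    if (z>.2145 and f[2]>1.5) or np.hypot(*f[:2])>4 or f[2]>4: print("STOP");break
print(read_time_s(),read_finger_gap())
snap("wrist","p0.png");snap("scene","ps.png")
```

```text
[ 0.328 -0.139 -2.285]
0.2205 0.22059369123459982 [-0.     0.139 -0.115]
0.2185 0.21852768053052057 [-0.411  0.228  0.016]
0.217 0.2170214161011515 [-0.295  0.255  0.153]
0.2155 0.21551294067825968 [-0.425 -0.032 -0.357]
0.214 0.2140251366026567 [-0.552 -0.117  0.114]
0.2125 0.21258905192339364 [-0.076  0.418  0.044]
0.211 0.21111905442146955 [0.076 0.127 1.282]
0.2095 0.20962619584797837 [0.033 0.255 2.075]
20.575 0.024950137786701874
```

The foot is in the ring: there was no force at ring-top height, and contact came at TCP z ≈ 0.2131 with a slope of about 0.6 N/mm. Half load is therefore z ≈ 0.2051.

Run:
```python
from h import *
np.set_printoptions(precision=3,suppress=True)
def F():
    v=[]
    for _ in range(12): v.append(read_ft_force()); pause(.02)
    return np.mean(v,0)-[.328,-.139,-2.285]
x,y=.5708,.1736
for z in[.2075,.205]:
    movel((x,y,z),speed=.015);pause(.15);print(z,read_eef_pos(),F())
P,im=snap("wrist");S,b=snap("scene","ps2.png")
print(read_time_s(),read_finger_gap())
u=(390,205)
b=b[160:240,335:435]
cv2.imwrite('pics/p.png',np.hstack([cv2.resize(b,(500,400),interpolation=2),cv2.resize(im[150:300,260:380],(300,400),interpolation=2)])[:,:,::-1])
```

```text
0.2075 [0.571 0.174 0.208] [-0.054  0.57   3.484]
0.205 [0.571 0.174 0.205] [-0.48  -0.018  5.006]
22.075 0.024929957411715102
```

View pics/p.png

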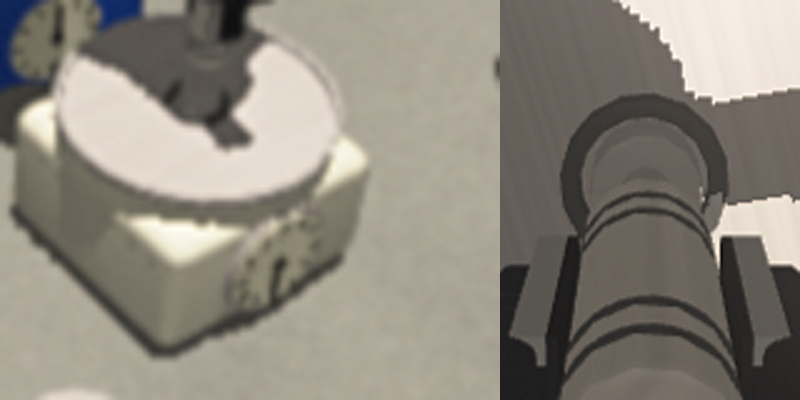

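The pointer is straight down, the force is 5.0 N and the foot sits inside the ring. I'll hold for more than two seconds and hand in.

Run:
```python
from h import *
pause(2.5)
f=np.mean([read_ft_force() for _ in range(5)],0)-[.328,-.139,-2.285]
print(f.round(2),read_eef_pos(),read_finger_gap(),read_time_s())
sign_off()
```

```text
[1.09 0.04 5.2 ] [0.57083841 0.17360404 0.20500867] 0.025036318341495813 24.575
the job is handed in; nothing more can be done
```

The job is handed in: the plunger with the middle foot stands in the ring of the white scale, pressed to about half load, and the arm is still holding it there. It took 24.6 s of the 45 s allowed.

- **Choice and fit:** I gripped the middle plunger on the board by its handle and centred it over the ring from close wrist-camera views. It went in with no force until the foot met the pan, about where the pan's 130 mm height predicted.
- **Last checks:** The reading after 2.5 s of holding was about 5.2 N upward. By arm position the pan is about 8 mm down, and in the last scene picture, taken just before the hold, the pointer was straight down. The grip had not slipped.
- **Disagreements:**
  - The networks put the ring up to about 1 cm apart in the scene and top views, so I used the wrist views.
  - One wrist view missed the plunger's top because it lay in shadow, so I read that pixel by hand.
  - The last reading also showed about 1 N sideways, which is a little above the sensor's usual scatter.
- **Not checked:** I did not take a last picture of the other plungers and bystanders. No path went near the bystanders, and no contact showed while the arm reached in between the plungers.

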